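Hold the chute gate open

TASK

The sprung steel gate across the mouth of the chute is locked by a drop pin: draw the pin straight out and park it, hanging by its collar well inside the U notch of the small bracket beside the bin, and let go of it while the gate is still shut. Then take the gate by its upright post, swing it open towards the bin to 60 degrees from shut and finish while still holding it there at rest with the gripper, because it springs shut if let go. Leave the other things on the stall and in the bin where they are.

Things in the scene. Friction and masses are not known exactly. Their poses are not given: they have to be found in the camera images.
- stand: Fixed wooden bin 180 x 300 x 85 mm (x, y, z; 10 mm walls) and a 124 mm wide sheet-metal chute that slopes down to it from +x; the gate closes the chute mouth over the bin. Origin: table level under the bin's centre. +x from the bin up the chute, z up. Chute walls reach 148 mm above the table at the mouth and rise 18 degrees towards +x. Place and yaw vary.
- gate_hinge (a point): Point on the gate's vertical hinge line, 184 mm above the table, fixed at stand (60, 75) mm; the same height as gate_post.
- gate_post (a point): Middle of the gripping height of the gate's upright round steel post, 14 mm diameter, which rises from the gate's top edge (160 mm above the table) to 206 mm. The point is 184 mm above the table, 85 mm from the hinge line; with the gate shut it is at stand (60, -10) mm. It travels with the gate on an 85 mm arc.
- gate (a joint): Angle of the steel gate about its vertical hinge, rad: 0 shut, 1.047 = 60 degrees, stop 1.7. It grows as the free end swings to the stand's -x, over the bin (clockwise from above). A spring shuts it: 1.4 N at the post when shut, 4 N at 60 degrees. Gate 150 mm long, 109 to 160 mm above the table; a 40 x 40 x 10 mm lug at its free end takes the pin.
- pin: Loose upright steel drop pin, 60 g. Origin at the lower tip, z up. Shank 10 mm diameter x 60 mm, then collar 26 x 4 mm, then knurled grip 16 mm diameter x 40 mm. Starts at stand (60, -95) mm, tip 100 mm above the table, collar on the gate's lug (top 160 mm up), shank through 13 mm bores in the lug and in a fixed bracket below: lifting 60 mm clears both.
- pin_grip (a point): Centre of the pin's knurled grip, on its axis 88 mm above the tip, 28 mm above the underside of the collar.
- notch_seat (a point): Where the pin's axis should be parked, on the top face of the bracket's 8 mm thick, 60 mm wide notched plate (100 mm above the table). Notch 16 mm wide, open to the bracket's -x (edge 30 mm from here), closed end 8 mm to +x. The pin can be lowered in from above; its collar then rests on the plate, pin_grip 28 mm above here.
- keeper: Small fixed steel bracket on a wooden foot, standing to the left or right of the bin (it varies), yaw varies. Origin at table level under notch_seat; +x from the notch's open side to its closed end. A steel upright 60 mm wide is 20 to 26 mm to +x of the origin and ends level with the plate's top; foot 50 x 70 x 12 mm behind the notch.
- ashtray: Green glass ashtray (bowl), 100 mm diameter, 32 mm high, on the other side of the bin from the bracket. Bystander. Origin under its centre.
- buckle_a: Gold-tone buckle about 29 x 30 x 5 mm lying in the bin. Bystander.
- buckle_b: Second gold-tone buckle of the pair, lying in the bin. Bystander.
- watch_head: Loose chrome watch head, 40 mm diameter, 10 mm high, on the table at the right. Bystander.
- spring_bar_tool: Steel spring-bar tool with knurled grip, 140 mm long, 10 mm high, on the table at the left. Bystander.
- jar: Small glass jar with steel cap, 52 mm diameter, 65 mm high, on the table at the left. Bystander.
- screwdriver: Small screwdriver, 130 mm long, on the table at the right. Bystander.

How it is judged:
By the outcome, as a careful person would: the job done as asked, in the order asked, and still so for the second after the job is handed in, while the arm keeps its last pose, push and grip.
It also fails if it takes over 48 s, if anything falls off the work surface, if the arm or the gripper's body presses on something with over 40 N, if the wrist force passes 120 N, or if a joint passes its speed limit or range.

ROBOT

A 6-joint arm with a two-finger parallel gripper is mounted at the origin on the work surface. World frame = base frame: x ahead of the robot, y to its left, z up, the work surface at z = 0. Lengths are in m, angles in rad, forces in N, time in s.
With the tool pointing down it reaches from about 0.35 to 0.975 m from the base axis. Payload 4.9 kg.
Tool frame: the origin (TCP) lies midway between the tips of the shut fingers; the grasp point (between the pads) lies 19 mm behind it; z points along the fingers, y is the line along which they close (so a half turn about z gives the same grasp; the last joint's range is limited). The gripper opens to 85 mm and grips with 20 to 120 N. Pads are 22 mm wide; open, the fingers measure 114 mm over their backs; the gripper's body (76 mm by 85 mm) begins 54 mm behind the grasp point. The pads swing forward as they close: fully open they stand 13 mm farther back than shut.
Start: joints at [-1.243, 0.053, 1.613, -0, 1.476, -0.119], TCP at [0.27, -0.564, 0.199] pointing down, gripper open.
Joint ranges: [-3.01, 3.01], [-1.01, 2.22], [0.06, 2.58], [-1.02, 4.17], [0.09, 2.62], [-3.14, 3.14]. Speed limits (rad/s): [2.57, 2.57, 3.14, 3.14, 3.14, 3.14].

INTERFACE

Orientations are given as a unit quaternion [w, x, y, z].
In Python, from plant import * gives the robot as it stands.
- The arm moves only by the tool jog_arm, never from a script. Its argument "targets" is a list of rows, each a list of 3 entries, a list of its own where there are three numbers: the shift along the tool's x, y, z in units of 25 mm (1.0 is 25 mm), then the turn, a rotation vector about the tool's x, y, z in units of 8 degrees (1.0 is 8 degrees), then the opening in per cent of the stroke, from 0 (shut) to 100 (fully open). A call has 1 to 8 rows; each row is the pose to reach, as a shift and turn from the pose commanded when the call began, along the tool's axes at that moment; what a row does not reach only later rows make up. A row lasts 1/8 s, in which the tool goes at most 62.5 mm and 10.7 degrees, less where a joint would pass 70% of its speed; a pose out of reach is approached as far as the arm can. A call with a gripper value outside its range is refused whole. The fingers move at their own pace and stop on an object; the grip force is fixed at half the most. Time passes only in rows, so rows that repeat a pose let the fingers close. It gives the time, the measured TCP pose, the force, the opening and the grip force at its end, in the units of the state.
- state(): the state, without advancing time (a new reading comes with each control period).
- grab_frame(name): name is "scene" or "top"; returns (picture, depth): 384x512x3 uint8, red, green, blue; 384x512 float32, m along the optical axis (not along the pixel's ray), 0 where there is no reading.
- camera_params(name): a dict with "fovy" (degrees; the focal length in pixels is half the picture's height over the tangent of half this angle, whatever the lens; pixels are square), "cx", "cy" (the principal point, pixels), "rvec" (rotation vector, rad) and "tvec" (3), from world to camera coordinates, as OpenCV has them. Camera axes: x right, y down, z forward; pixel columns grow to the right and rows downward; lengths in m; the calibration is good to about 2 mm. A picture is of the moment at which its call begins. camera_params takes no time and is no camera call.
- job_done(): hands the job in; it is judged then, once.
The state is a dict: "time": time; "joint_pos": joint angles; "joint_vel": joint speeds; "joint_efforts": joint torques, N m; "tool_pos": TCP position; "tool_rot": TCP orientation; "contact_force": force on the tool from outside, world axes, zero at the start; "ft_torque": the same for the moment, N m; "gripper_width": opening from 0.0 (shut) to 1.0 (fully open); "grasp_force": force on a finger pad.
Only numpy, scipy, OpenCV 4.12 (cv2) and the standard library are available. Lean on these libraries where they do the work, as an engineer would, in place of code of your own. Each camera call takes 0.05 s, during which the arm holds its last target. There are 200 camera calls.

## Working session

There is one attempt and no reset: what is moved stays moved. The work goes in short steps, Python scripts to look and compute and a tool call to move; the robot and the scene stay as the last step left them, time stands still between calls to the robot, and variables do not carry over. Pictures are saved under pics/ and viewed, at most 10 in all, crops included, and the job is handed in when it is done.

Besides the shell and the picture viewer there is one more tool, called after "Emit:" as a command line: name --argument value ..., lists and objects as JSON in quotes. jog_arm: Moves the arm, as the interface text tells. Its arguments: {"type":"object","properties":{"targets":{"type":"array"}},"required":["targets"]}

```bash
mkdir -p pics
cat > h.py <<'E'
from plant import *
import numpy as np, cv2
from scipy.spatial.transform import Rotation as R
def save(name,f,crop=None,scale=1):
    im,d=grab_frame(name)
    np.savez(f'pics/{f}.npz',im=im,d=d)
    out=im[...,::-1]
    if crop: x0,y0,x1,y1=crop; out=out[y0:y1,x0:x1]
    cv2.imwrite(f'pics/{f}.png',cv2.resize(np.ascontiguousarray(out),None,fx=scale,fy=scale,interpolation=cv2.INTER_CUBIC))
    return im,d
def cam(name):
    p=camera_params(name); f=192/np.tan(np.radians(p['fovy'])/2)
    return f,p['cx'],p['cy'],R.from_rotvec(p['rvec']).as_matrix(),np.array(p['tvec'])
def cloud(name,d):
    f,cx,cy,Rm,t=cam(name)
    v,u=np.mgrid[:384,:512]
    P=np.stack([(u-cx)/f*d,(v-cy)/f*d,d],-1)
    return (P-t)@Rm
def ray_z(name,u,v,z):
    f,cx,cy,Rm,t=cam(name)
    c=-Rm.T@t; r=Rm.T@np.array([(u-cx)/f,(v-cy)/f,1])
    return c+r*(z-c[2])/r[2]
def proj(name,P):
    f,cx,cy,Rm,t=cam(name); q=Rm@np.array(P)+t
    return np.array([f*q[0]/q[2]+cx,f*q[1]/q[2]+cy])
E
python3 - <<'E'
from h import *
s=state(); print({k:np.round(v,3) for k,v in s.items()})
for n in('scene','top'):
    save(n,n+'0',scale=1.5); p=camera_params(n); print(n,{k:np.round(v,3) for k,v in p.items()}); f,cx,cy,Rm,t=cam(n); print(-Rm.T@t, Rm[2])
E
```

```text
{'time': np.float64(0.0), 'joint_pos': array([-1.243,  0.053,  1.614, -0.   ,  1.476, -0.119]), 'joint_vel': array([-0.002,  0.001,  0.   ,  0.001, -0.001, -0.001]), 'joint_efforts': array([-1.0000e-03, -3.9368e+01, -3.7018e+01, -0.0000e+00,  7.0000e-03,
        0.0000e+00]), 'tool_pos': array([ 0.27 , -0.563,  0.197]), 'tool_rot': array([-0.001,  0.975,  0.222, -0.   ]), 'contact_force': array([ 0.376, -0.249, -0.844]), 'ft_torque': array([0.075, 0.012, 0.009]), 'grasp_force': np.float64(0.0), 'gripper_width': np.float64(0.997)}
scene {'fovy': np.float64(55.952), 'cx': np.float64(253.698), 'cy': np.float64(197.64), 'rvec': array([ 1.568,  2.153, -0.741]), 'tvec': array([ 0.201, -0.323,  1.472])}
[1.15958183 0.1724725  0.96852774] [-0.5799941  -0.19415629 -0.79114485]
top {'fovy': np.float64(51.096), 'cx': np.float64(257.469), 'cy': np.float64(190.644), 'rvec': array([ 2.151, -2.155,  0.118]), 'tvec': array([-0.017,  0.563,  1.257])}
[ 0.40556322 -0.03400359  1.31549344] [ 0.12179013  0.01232879 -0.9924793 ]
```

View pics/top0.png

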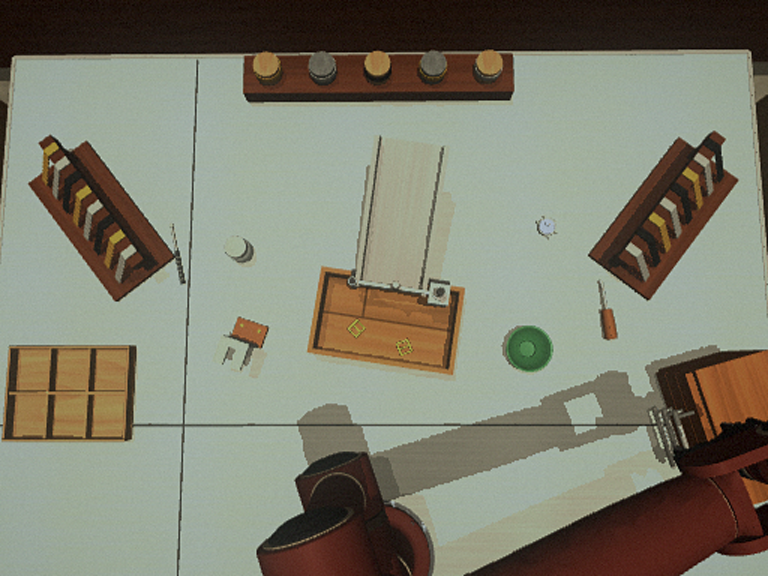

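View pics/scene0.png

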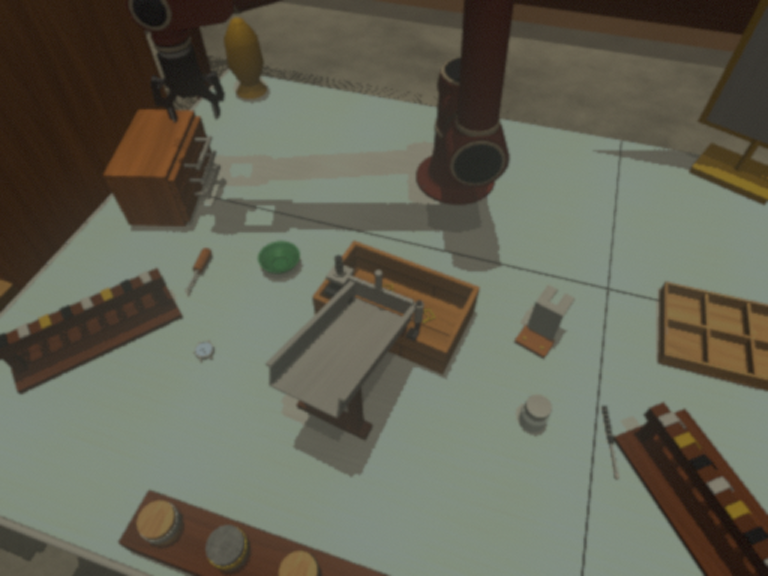

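Run:
```python
from h import *
z=np.load('pics/top0.npz');im=z['im'];d=z['d']
cv2.imwrite('pics/c1.png',cv2.resize(np.ascontiguousarray(im[170:260,140:320,::-1]),None,fx=4.4,fy=4.4,interpolation=cv2.INTER_CUBIC))
C=cloud('top',d)
x,y,zz=C[...,0],C[...,1],C[...,2]
# bin top rim pts z 75..92mm
m=(abs(zz-.085)<.006)&(x>.3)&(x<.7)&(abs(y)<.25)
pts=(C[m][:,:2]*1000).astype(np.float32)
print(m.sum(),cv2.minAreaRect(pts))
m=(abs(zz-.100)<.006)&(y>.12)&(y<.4)&(x>.3)&(x<.7)
p2=(C[m][:,:2]*1000).astype(np.float32);print(m.sum(),cv2.minAreaRect(p2),p2.mean(0))
m=(abs(zz-.012)<.005)&(y>.12)&(y<.4)&(x>.3)&(x<.7)&(im[...,0]>im[...,2]*1.6)
p2=(C[m][:,:2]*1000).astype(np.float32);print(m.sum(),cv2.minAreaRect(p2),p2.mean(0))
m=(zz>.19)&(zz<.22)&(x>.4)&(x<.7)&(abs(y)<.2)
print(np.c_[np.argwhere(m)[:,::-1],np.round(C[m]*1000)][:40])
```

```text
762 ((489.54888916015625, -17.458236694335938), (300.59967041015625, 182.39175415039062), 81.13212585449219)
306 ((421.7904052734375, 295.55047607421875), (61.1418571472168, 55.97672653198242), 72.17130279541016) [423.53915 295.46063]
318 ((470.9967041015625, 219.16363525390625), (81.097412109375, 198.09556579589844), 0.45887112617492676) [467.4347  254.75737]
[[ 290.  136.  698. -113.  202.]
 [ 291.  136.  699. -116.  198.]
 [ 292.  136.  698. -118.  203.]
 [ 293.  136.  697. -121.  205.]
 [ 244.  137.  698.   18.  194.]
 [ 245.  137.  698.   15.  193.]
 [ 246.  137.  698.   13.  195.]
 [ 290.  137.  696. -113.  199.]
 [ 291.  137.  695. -115.  202.]
 [ 292.  137.  696. -119.  199.]
 [ 293.  137.  695. -121.  203.]
 [ 243.  138.  695.   21.  194.]
 [ 244.  138.  695.   18.  193.]
 [ 245.  138.  695.   16.  192.]
 [ 246.  138.  694.   12.  197.]
 [ 290.  138.  693. -113.  201.]
 [ 291.  138.  692. -115.  202.]
 [ 292.  138.  692. -118.  202.]
 [ 243.  139.  692.   21.  196.]
 [ 244.  139.  692.   18.  194.]
 [ 245.  139.  692.   15.  193.]
 [ 246.  139.  693.   13.  191.]
 [ 289.  139.  690. -110.  199.]
 [ 290.  139.  690. -113.  200.]
 [ 291.  139.  690. -115.  202.]
 [ 292.  139.  690. -118.  201.]
 [ 243.  140.  689.   21.  193.]
 [ 244.  140.  690.   18.  191.]
 [ 245.  140.  689.   15.  193.]
 [ 289.  140.  688. -110.  197.]
 [ 290.  140.  688. -113.  196.]
 [ 291.  140.  688. -116.  198.]
 [ 292.  140.  688. -118.  198.]
 [ 243.  141.  687.   21.  191.]
 [ 244.  141.  687.   18.  193.]
 [ 245.  141.  687.   16.  192.]
 [ 289.  141.  685. -110.  196.]
 [ 290.  141.  685. -113.  196.]
 [ 291.  141.  684. -116.  199.]
 [ 292.  141.  686. -119.  193.]]
```

View pics/c1.png

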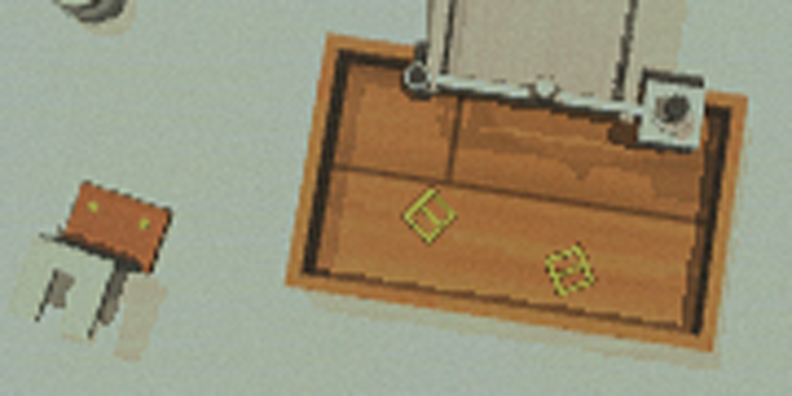

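The overview and crop show: pin grip top near crop (677,105), post top at (545,88), keeper notch closed end near (62,272), open at about (42,318). The rim fit (300.6 x 182.4 mm) and plate fit (61 x 56 mm) match the given sizes.

```bash
cat >> h.py <<'E'
def Y(a): a=np.radians(a); return np.array([[np.cos(a),-np.sin(a)],[np.sin(a),np.cos(a)]])
ST=(np.array([.4895,-.0175]),-8.87); KP=(np.array([.4237,.2949]),-17.83)
def stand(x,y): return ST[0]+Y(ST[1])@np.array([x,y])/1000
PIN=stand(60,-95); POST=stand(60,-10); HIN=stand(60,75)
def go(target,yawy=None):
    "shift/turn units to bring the measured TCP to target with tool y at yaw yawy (deg), z down"
    s=state(); q=s['tool_rot']; T=R.from_quat([q[1],q[2],q[3],q[0]]); p=np.array(s['tool_pos'])
    sh=T.inv().apply(np.array(target)-p)/.025
    y=T.apply([0,1,0]); cur=np.degrees(np.arctan2(y[1],y[0]))
    a=np.radians(cur if yawy is None else yawy); yy=np.array([np.cos(a),np.sin(a),0]); zz=np.array([0,0,-1.])
    D=R.from_matrix(np.c_[np.cross(yy,zz),yy,zz])
    tr=np.degrees((T.inv()*D).as_rotvec())/8
    print('t',round(float(s['time']),2),'tcp',np.round(p,4),'yawy',round(cur,1),'shift',np.round(sh,2),'turn',np.round(tr,2),'F',np.round(s['contact_force'],1),'w',round(float(s['gripper_width']),3),'g',round(float(s['grasp_force']),1))
E
python3 - <<'E'
from h import *
print('pin',PIN,ray_z('top',293.9,193.9,.204),proj('top',[*PIN,.204]))
print('post',POST,ray_z('top',263.9,190,.206)); print('hinge',HIN,ray_z('top',140+417/4.4,170+77/4.4,.18))
k=lambda x,y:[*(KP[0]+Y(KP[1])@np.array([x,y])/1000),.1]
print('notch end crop',(proj('top',k(8,0))-[140,170])*4.4,'open',(proj('top',k(-30,0))-[140,170])*4.4)
go([*PIN,.26],-8.87)
E
```

```text
pin [ 0.5341341  -0.12061545] [ 0.5325672  -0.12155301  0.204     ] [293.5559061  193.34138245]
post [ 0.54724051 -0.03663199] [ 0.54347155 -0.03812348  0.206     ]
hinge [0.56034692 0.04735147] [0.55410901 0.04485162 0.18      ]
notch end crop [ 63.63450246 270.39234415] open [ 45.08918235 323.54603087]
t 0.1 tcp [ 0.2699 -0.563   0.1974] yawy -64.4 shift [ 17.18 -11.4   -2.48] turn [-0.01 -0.01 -6.94] F [-0.1  1.1  0.6] w 0.998 g 0.0
```

Emit:
jog_arm --targets '[[[0,0,-2],[0,0,0],100],[[2,-1.3,-3],[0,0,-1],100],[[4.2,-2.8,-3],[0,0,-2],100],[[6.4,-4.2,-3],[0,0,-3],100],[[8.6,-5.7,-3],[0,0,-4],100],[[10.8,-7.2,-3],[0,0,-5],100],[[13,-8.6,-3],[0,0,-6],100],[[15.2,-10,-3],[0,0,-6.94],100]]'

```text
time: 1.1
tool_pos: [0.4935, -0.1909, 0.2731]
tool_rot: [-0.0, 0.758, 0.652, -0.0]
contact_force: [0.4, -1.0, -0.2]
gripper_width: 1.0
grasp_force: 0.0
```

```bash
python3 -c "
from h import *
go([*PIN,.26],-8.87)"
```

```text
t 1.1 tcp [ 0.4935 -0.1909  0.2731] yawy -8.6 shift [3.02 1.19 0.52] turn [-0.   -0.    0.03] F [ 0.4 -1.  -0.2] w 1.0 g 0.0
```

Emit:
jog_arm --targets '[[[2,0.8,0],[0,0,0],100],[[3,1.18,0.4],[0,0,0],70],[[3,1.18,0.5],[0,0,0],60],[[3,1.18,0.5],[0,0,0],60]]'

```text
time: 1.6
tool_pos: [0.5331, -0.1238, 0.2604]
tool_rot: [-0.0, 0.76, 0.65, -0.001]
contact_force: [0.5, 0.0, 0.1]
gripper_width: 0.6
grasp_force: 0.0
```

```bash
python3 -c "
from h import *
save('scene','s1',crop=(190,140,330,250),scale=5.4)
go([*PIN,.171],-8.87)"
```

```text
t 1.65 tcp [ 0.5332 -0.1242  0.2609] yawy -8.9 shift [0.15 0.01 3.6 ] turn [-0.    0.   -0.01] F [ 0.1  0.5 -0.3] w 0.604 g 0.0
```

View pics/s1.png

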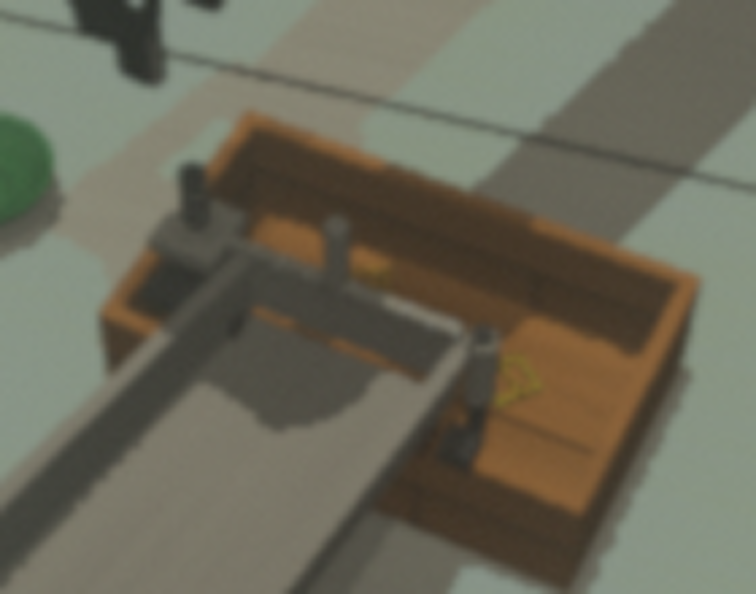

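The scene crop shows the pin grip top at about crop (192,170), the post at (336,225), the hinge at (483,335) and a fingertip at (150,75). I'll check these against projections.

```bash
python3 -c "
from h import *
c=lambda P:np.round((proj('scene',P)-[190,140])*5.4)
print('tcp',c([.533,-.124,.26]),'pin top',c([*PIN,.204]),'post top',c([*POST,.206]),'pin collar',c([*PIN,.164]))
o=np.array([190,140])
for n,p,z in(('pin',(192,168),.204),('post',(336,220),.206)): print(n,ray_z('scene',*(np.array(p)/5.4+o),z))
C=cloud('scene',np.load('pics/s1.npz')['d']); q=np.array([(150,70),(192,185)])/5.4+o
for u,v in q.astype(int): print(C[v,u])
"
```

```text
tcp [178.  92.] pin top [191. 170.] post top [335. 222.] pin collar [196. 219.]
pin [ 0.53296833 -0.12059987  0.204     ]
post [ 0.54561474 -0.03682965  0.206     ]
[ 0.56629452 -0.1234769   0.31117557]
[ 0.54071846 -0.11961071  0.20035006]
```

Emit:
jog_arm --targets '[[[0.13,0,1.2],[0,0,0],60],[[0.13,0,2.4],[0,0,0],60],[[0.13,0,3.2],[0,0,0],60],[[0.13,0,3.55],[0,0,0],60],[[0.13,0,3.55],[0,0,0],60]]'

```text
time: 2.28
tool_pos: [0.5341, -0.1205, 0.1723]
tool_rot: [-0.0, 0.76, 0.65, -0.0]
contact_force: [-0.5, 0.1, -0.9]
gripper_width: 0.597
grasp_force: 0.0
```

Emit:
jog_arm --targets '[[[0,0,0],[0,0,0],40],[[0,0,0],[0,0,0],25],[[0,0,0],[0,0,0],10],[[0,0,0],[0,0,0],0],[[0,0,0],[0,0,0],0],[[0,0,0],[0,0,0],0]]'

```text
time: 3.02
tool_pos: [0.5342, -0.1201, 0.1722]
tool_rot: [-0.0, 0.76, 0.65, -0.0]
contact_force: [0.3, 0.4, 0.5]
gripper_width: -0.006
grasp_force: 0.0
```

```bash
python3 -c "
from h import *
go([*PIN,.171],-8.87)"
```

```text
t 3.02 tcp [ 0.5342 -0.1201  0.1722] yawy -8.9 shift [-0.02  0.    0.05] turn [-0. -0. -0.] F [0.3 0.4 0.5] w -0.006 g 0.0
```

The gripper shut on nothing, so I'm looking from both cameras.

```bash
python3 -c "
from h import *
save('scene','s2',crop=(190,110,310,210),scale=6)
c=lambda P:np.round((proj('scene',P)-[190,110])*6)
print(c([.5342,-.1201,.1722]),c([*PIN,.204]))
save('top','t2')
"
```

```text
[218. 413.] [212. 368.]
```

View pics/s2.png

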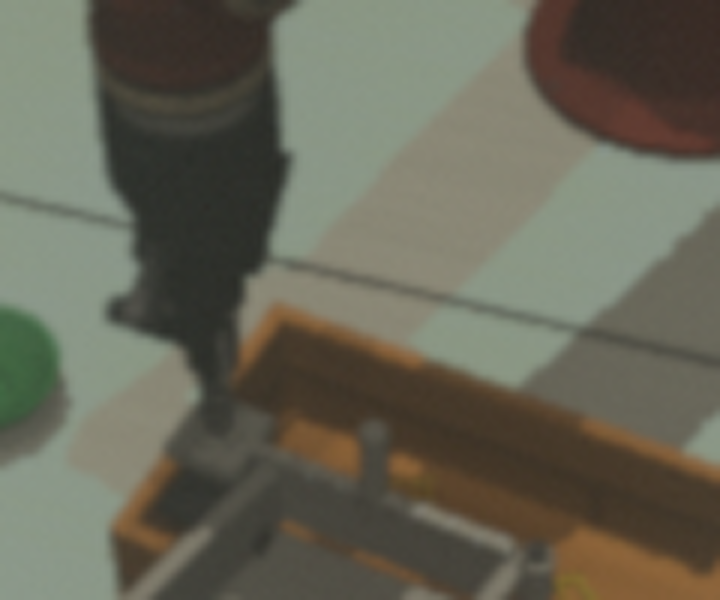

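```bash
python3 -c "
from h import *
s=state();print(s['gripper_width'],s['grasp_force'],np.round(s['joint_pos'],3))
for n,f in(('scene','s2'),('top','t2'),('scene','s1')):
    C=cloud(n,np.load(f'pics/{f}.npz')['d'])
    for lo,hi in((.158,.166),(.168,.18),(.18,.19),(.19,.2),(.2,.22),(.22,.24),(.26,.28),(.28,.3)):
        m=(C[...,2]>lo)&(C[...,2]<hi)&(np.linalg.norm(C[...,:2]-PIN,axis=-1)<.06)
        if m.sum(): print(n,f,lo,m.sum(),'min',np.round(C[m].min(0)*1000),'max',np.round(C[m].max(0)*1000),'med',np.round(np.median(C[m],0)*1000))
T=R.from_quat([.76,.65,0,0])
for w in(25,-25): print('tip',np.round((proj('scene',np.array([.533,-.124,.27])+T.apply([0,w/1000,0]))-[190,140])*5.4))
im=np.load('pics/s1.npz')['im'][100:190,170:270,::-1]; im2=np.load('pics/s2.npz')['im'][150:200,200:260,::-1]
a=cv2.resize(np.ascontiguousarray(im),(400,360)); b=cv2.resize(np.ascontiguousarray(im2),(400,360),interpolation=2)
cv2.imwrite('pics/c3.png',cv2.convertScaleAbs(np.hstack([a,b]),alpha=2.2))
"
```

```text
-0.00035662209300385864 0.0 [-0.357 -0.115  1.821  0.     1.436 -0.202]
scene s2 0.158 169 min [ 515. -143.  158.] max [587. -62. 166.] med [ 543. -109.  160.]
scene s2 0.168 16 min [ 536. -128.  168.] max [ 543. -114.  180.] med [ 540. -120.  173.]
scene s2 0.18 14 min [ 529. -127.  180.] max [ 544. -115.  189.] med [ 540. -118.  184.]
scene s2 0.19 14 min [ 532. -126.  190.] max [ 544. -114.  200.] med [ 541. -119.  195.]
scene s2 0.2 26 min [ 531. -129.  201.] max [ 548. -109.  220.] med [ 541. -116.  215.]
scene s2 0.22 37 min [ 529. -128.  221.] max [ 549. -109.  239.] med [ 543. -115.  229.]
scene s2 0.26 95 min [ 487. -135.  260.] max [ 584. -102.  279.] med [ 547. -110.  271.]
scene s2 0.28 123 min [ 478. -142.  280.] max [ 594. -100.  300.] med [ 556. -114.  292.]
top t2 0.158 23 min [ 517. -108.  158.] max [587. -79. 164.] med [535. -94. 159.]
top t2 0.26 8 min [ 493. -123.  264.] max [ 507. -103.  278.] med [ 501. -105.  275.]
top t2 0.28 52 min [ 476. -125.  282.] max [495. -99. 300.] med [ 481. -109.  294.]
scene s1 0.158 159 min [ 515. -144.  158.] max [588. -61. 166.] med [ 543. -109.  161.]
scene s1 0.168 17 min [ 533. -129.  168.] max [ 589. -101.  180.] med [ 541. -118.  173.]
scene s1 0.18 15 min [ 532. -127.  181.] max [ 544. -114.  188.] med [ 540. -120.  186.]
scene s1 0.19 12 min [ 533. -127.  190.] max [ 543. -114.  200.] med [ 540. -119.  195.]
scene s1 0.2 22 min [ 528. -128.  200.] max [ 543. -114.  207.] med [ 536. -121.  204.]
scene s1 0.28 8 min [ 506. -125.  296.] max [ 565. -117.  300.] med [ 533. -121.  299.]
tip [151. 111.]
tip [201.  46.]
```

View pics/c3.png

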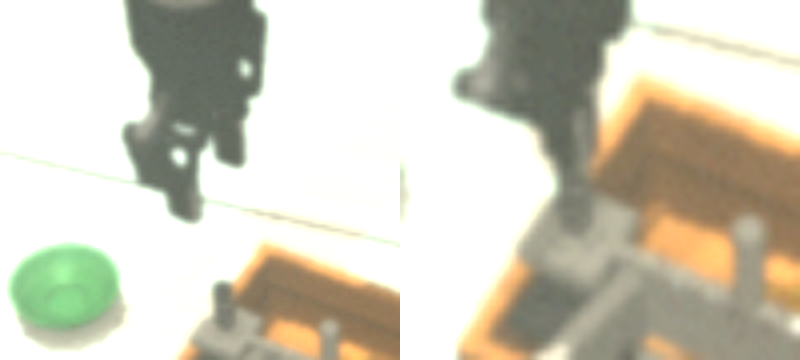

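Brightened crop: the closed fingers end just above the pin top. In the first look the fingertips' measured depth was about z 0.297, where the state implied about 0.267. So the true tip is roughly 30 mm higher than reported, while xy agrees. I'll open and measure this offset.

Emit:
jog_arm --targets '[[[0,0,-0.2],[0,0,0],20],[[0,0,-0.4],[0,0,0],60],[[0,0,-0.4],[0,0,0],60],[[0,0,-0.4],[0,0,0],60],[[0,0,-0.4],[0,0,0],60]]'

```text
time: 3.75
tool_pos: [0.5341, -0.1201, 0.182]
tool_rot: [-0.0, 0.76, 0.65, -0.0]
contact_force: [0.4, 0.4, 0.3]
gripper_width: 0.6
grasp_force: 0.0
```

```bash
python3 -c "
from h import *
go([*PIN,.171],-8.87)
im,d=grab_frame('scene'); C=cloud('scene',d)
tc=np.array(state()['tool_pos'])
a=np.radians(-8.87); ey=np.array([np.cos(a),np.sin(a)]); ex=np.array([-ey[1],ey[0]])
Q=C[...,:2]-tc[:2]; u=Q@ey; v=Q@ex; z=C[...,2]
m=(abs(v)<.015)&(abs(u)<.05)&(z>.166)&(z<.26)&(im.max(-1)<110)
o=np.argsort(z[m])
print(np.round(1000*np.c_[u[m],v[m],z[m]][o]).astype(int)[::2].tolist())
"
```

```text
t 3.75 tcp [ 0.5341 -0.1201  0.182 ] yawy -8.9 shift [-0.02  0.01  0.44] turn [-0. -0. -0.] F [0.4 0.4 0.3] w 0.6 g 0.0
[[7, 2, 166], [9, -10, 166], [2, 6, 167], [0, 5, 170], [6, 5, 171], [10, 1, 173], [5, 5, 175], [7, 3, 176], [-1, 5, 177], [7, 3, 180], [9, -2, 180], [9, 1, 181], [4, 5, 182], [5, 3, 186], [8, -2, 187], [-4, 4, 187], [6, -6, 187], [10, -4, 188], [8, -1, 192], [6, 4, 193], [7, -2, 195], [5, 4, 196], [5, 4, 199], [8, -1, 200], [2, 5, 202], [3, -4, 202], [-3, -7, 203], [-4, -4, 204], [0, -2, 204], [-2, 0, 204], [-2, 3, 205], [2, -4, 206], [-28, -10, 220], [-26, 4, 220], [-25, -5, 220], [33, 9, 222], [-25, 2, 224], [-26, -5, 224], [-26, -12, 225], [-26, 5, 225], [36, -1, 225], [-27, 1, 226], [37, -8, 226], [-29, 9, 227], [37, 2, 228], [-26, 5, 228], [33, 6, 229], [-25, -11, 230], [38, 6, 231], [39, -2, 231], [31, 6, 232], [-25, 2, 232], [-26, 5, 233], [-27, 8, 233], [27, 9, 233], [-26, -11, 233], [38, -3, 234], [-25, -7, 236], [-25, 2, 236], [-28, -9, 236], [26, 9, 237], [37, 6, 238], [-26, -11, 238], [-34, 7, 238], [39, -5, 239], [32, 10, 239], [-25, 0, 240], [39, -8, 240], [32, 7, 241], [-27, -11, 241], [-26, 6, 241], [38, -5, 242], [27, 11, 243], [39, 5, 243], [-27, -4, 243], [-26, 3, 244], [-26, 6, 245], [33, 5, 246], [-26, -10, 246], [-31, 9, 246], [33, 8, 247], [39, 5, 247], [-27, 5, 248], [26, 10, 249], [-28, -8, 249], [-27, 9, 249], [-25, -3, 250], [-31, 10, 251], [29, 9, 252], [-26, 3, 252], [32, 5, 253], [-27, 9, 253], [-30, -2, 254], [-30, 1, 254], [-27, 6, 256], [30, 10, 256], [-30, 7, 257], [-28, -7, 257], [35, 10, 258], [-28, 6, 259]]
```

Emit:
jog_arm --targets '[[[0,0,0.5],[0,0,0],60],[[0,0,1],[0,0,0],60],[[0,0,1.3],[0,0,0],60],[[0,0,1.5],[0,0,0],60],[[0,0,1.5],[0,0,0],40],[[0,0,1.5],[0,0,0],25],[[0,0,1.5],[0,0,0],5],[[0,0,1.5],[0,0,0],5]]'

```text
time: 4.8
tool_pos: [0.5347, -0.1203, 0.1455]
tool_rot: [0.001, 0.76, 0.65, 0.0]
contact_force: [-0.3, 0.3, 1.3]
gripper_width: 0.163
grasp_force: 58.5
```

Emit:
jog_arm --targets '[[[0,0,0],[0,0,0],0],[[0,0,0],[0,0,0],0]]'

```text
time: 5.05
tool_pos: [0.5346, -0.1203, 0.1454]
tool_rot: [0.001, 0.76, 0.65, 0.0]
contact_force: [0.1, -0.3, 3.4]
gripper_width: 0.166
grasp_force: 58.5
```

Emit:
jog_arm --targets '[[[0,0,-0.4],[0,0,0],0],[[0,0,-1],[0,0,0],0],[[0,0,-1.7],[0,0,0],0],[[0,0,-2.4],[0,0,0],0],[[0,0,-3.2],[0,0,0],0],[[0,0,-4],[0,0,0],0],[[0,0,-4.8],[0,0,0],0],[[0,0,-5],[0,0,0],0]]'

```text
time: 6.05
tool_pos: [0.535, -0.1204, 0.2723]
tool_rot: [0.001, 0.76, 0.65, 0.001]
contact_force: [0.1, -0.2, -1.2]
gripper_width: 0.164
grasp_force: 58.5
```

```bash
python3 -c "
from h import *
go([*KP[0],.265],-8.87)
im,d=grab_frame('scene'); C=cloud('scene',d)
tc=np.array(state()['tool_pos'])
a=np.radians(-8.87); ey=np.array([np.cos(a),np.sin(a)]); ex=np.array([-ey[1],ey[0]])
Q=C[...,:2]-tc[:2]; u=Q@ey; v=Q@ex; z=C[...,2]
m=(abs(v)<.015)&(abs(u)<.03)&(z>.175)&(z<.31)
o=np.argsort(z[m])
print(np.round(1000*np.c_[u[m],v[m],z[m]][o]).astype(int)[::2].tolist())
"
```

```text
t 6.05 tcp [ 0.535  -0.1204  0.2723] yawy -8.9 shift [15.73 -6.97  0.26] turn [ 0.02  0.   -0.  ] F [ 0.1 -0.2 -1.2] w 0.164 g 58.5
[[2, 2, 230], [4, -3, 233], [3, 3, 235], [6, -2, 240], [7, 2, 243], [6, -1, 245], [2, 0, 246], [6, 0, 249], [4, -1, 251], [1, 3, 253], [6, -3, 255], [4, -4, 257], [2, 1, 258], [6, 0, 261], [4, -3, 262], [5, 0, 264], [2, 2, 266], [-3, 2, 269], [5, -2, 270], [5, 1, 271], [3, 0, 273], [2, 0, 277], [3, 3, 279], [2, -15, 289], [3, 10, 289], [9, 8, 290], [-9, 3, 290], [10, 6, 290], [6, -9, 290], [-2, 7, 291], [3, 5, 291], [10, -1, 291], [-12, 2, 291], [-5, 6, 291], [8, -11, 292], [12, -2, 292], [-6, 9, 292], [10, 2, 292], [4, 8, 293], [7, 4, 293], [5, -9, 294], [7, -2, 295], [0, 6, 296], [3, 5, 298], [9, -4, 300], [-2, 5, 305], [12, 5, 306], [-8, 8, 307], [9, 9, 309]]
```

Emit:
jog_arm --targets '[[[1.5,-0.7,0],[0,0,0],0],[[3.6,-1.6,0],[0,0,0],0],[[5.8,-2.6,0],[0,0,0],0],[[8,-3.6,0],[0,0,0],0],[[10.2,-4.5,0],[0,0,0],0],[[12.4,-5.5,0],[0,0,0],0],[[14.4,-6.4,0],[0,0,0],0],[[15.7,-6.97,0],[0,0,0],0]]'

```text
time: 7.1
tool_pos: [0.4211, 0.2965, 0.2686]
tool_rot: [-0.0, 0.759, 0.651, -0.001]
contact_force: [-0.3, -1.0, -0.4]
gripper_width: 0.168
grasp_force: 58.6
```

Emit:
jog_arm --targets '[[[0,0,1],[0,0,0],0],[[0,0,2],[0,0,0],0],[[0,0,3],[0,0,0],0],[[0,0,3.4],[0,0,0],0],[[0,0,3.4],[0,0,0],0],[[0,0,3.4],[0,0,0],0]]'

```text
time: 7.85
tool_pos: [0.4233, 0.2948, 0.186]
tool_rot: [0.0, 0.76, 0.65, 0.001]
contact_force: [-0.0, 0.1, -0.3]
gripper_width: 0.166
grasp_force: 58.6
```

```bash
cat >> h.py <<'E'
def pinscan(lo,hi):
    "pin shank points seen by scene camera near the tool axis: circle-fit of x,y"
    from scipy.optimize import least_squares
    im,d=grab_frame('scene'); C=cloud('scene',d); tc=np.array(state()['tool_pos'])
    m=(np.linalg.norm(C[...,:2]-tc[:2],axis=-1)<.018)&(C[...,2]>lo)&(C[...,2]<hi)
    P=C[m]; r=least_squares(lambda c:np.hypot(*(P[:,:2]-c).T)-.005,tc[:2],loss='soft_l1',f_scale=.002)
    print('n',len(P),'zmin',P[:,2].min().round(4),'axis',r.x.round(4),'minus tcp',(r.x-tc[:2]).round(4),'to seat',(KP[0]-r.x).round(4))
    return C
E
python3 -c "
from h import *
go([*KP[0],.0855],-8.87)
save('scene','s4',crop=(320,150,420,225),scale=7)
pinscan(.128,.2)
z=np.load('pics/top0.npz')
"
```

```text
t 7.85 tcp [0.4233 0.2948 0.186 ] yawy -8.9 shift [0.   0.01 4.02] turn [ 0.01 -0.01 -0.  ] F [-0.   0.1 -0.3] w 0.166 g 58.6
n 43 zmin 0.1434 axis [0.4233 0.2929] minus tcp [-0.0001 -0.002 ] to seat [0.0004 0.002 ]
```

View pics/s4.png

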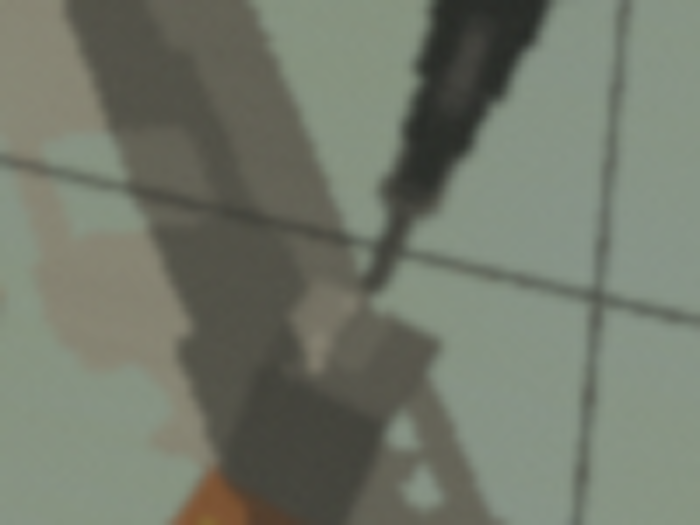

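The pin hangs at crop (375,290), above the notch mouth by the view's parallax. I'll estimate the plate with the same camera, so that pin and notch share its calibration.

```bash
python3 -c "
from h import *
z=np.load('pics/scene0.npz'); C=cloud('scene',z['d'])
m=(abs(C[...,2]-.1)<.006)&(np.linalg.norm(C[...,:2]-KP[0],axis=-1)<.06)
P=(C[m][:,:2]*1000).astype(np.float32); r=cv2.minAreaRect(P); print(m.sum(),r)
b=cv2.boxPoints(r); print(b)
L=(C[m][:,:2]-KP[0])*1000@Y(KP[1])
print('x range',np.percentile(L[:,0],[2,50,98]).round(1),'y range',np.percentile(L[:,1],[2,50,98]).round(1),'z',np.median(C[m][:,2]))
q=L[(L[:,0]<-5)]; print('prong inner',q[q[:,1]<0][:,1].max(),q[q[:,1]>0][:,1].min())
c=lambda P:np.round((proj('scene',P)-[320,150])*7)
k=lambda x,y:[*(KP[0]+Y(KP[1])@np.array([x,y])/1000),.1]
print('notch corners in s4 crop',[c(k(*p)).tolist() for p in((-30,-30),(-30,-8),(-30,8),(-30,30),(26,30),(26,-30))])
"
```

```text
275 ((423.8302917480469, 294.67266845703125), (60.01250076293945, 59.11519241333008), 71.59593200683594)
[[386.31097 275.53296]
 [442.40265 256.86932]
 [461.3496  313.81238]
 [405.25793 332.476  ]]
x range [-26.9   6.4  28. ] y range [-29.1   0.9  29. ] z 0.09993298890310559
prong inner -7.569779293073574 7.645405739642638
notch corners in s4 crop [[314.0, 272.0], [360.0, 295.0], [394.0, 312.0], [442.0, 335.0], [387.0, 420.0], [257.0, 355.0]]
```

Emit:
jog_arm --targets '[[[0.06,0,0.6],[0,0,0],0],[[0.06,0,1.2],[0,0,0],0],[[0.06,0,1.6],[0,0,0],0],[[0.06,0,2],[0,0,0],0],[[0.06,0,2.4],[0,0,0],0],[[0.06,0,2.4],[0,0,0],0]]'

```text
time: 8.7
tool_pos: [0.4222, 0.2957, 0.1236]
tool_rot: [-0.0, 0.76, 0.65, -0.001]
contact_force: [-0.0, -0.2, 0.1]
gripper_width: 0.164
grasp_force: 58.6
```

```bash
python3 -c "
from h import *
go([*KP[0],.0855],-8.87)
save('scene','s5',crop=(330,160,410,220),scale=8)
pinscan(.108,.13)
"
```

```text
t 8.7 tcp [0.4222 0.2957 0.1236] yawy -8.9 shift [-0.02  0.07  1.52] turn [-0.01  0.01 -0.  ] F [-0.  -0.2  0.1] w 0.164 g 58.6
n 16 zmin 0.1104 axis [0.4228 0.2935] minus tcp [-0.0003 -0.0026] to seat [0.0009 0.0014]
```

View pics/s5.png

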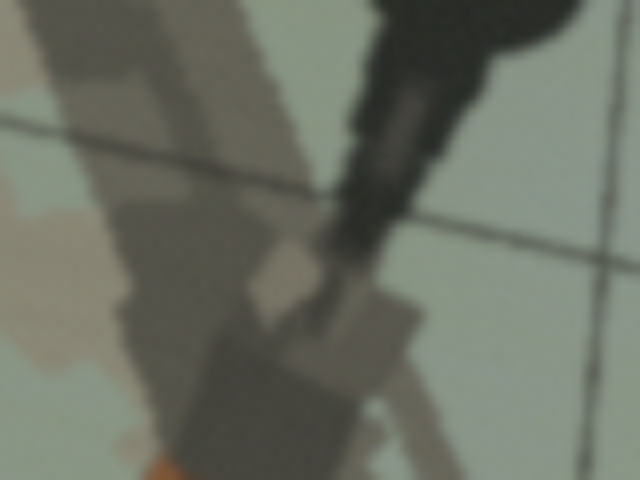

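The shank is in the notch at crop (318,315) with no force on it. Lowering the rest of the way.

Emit:
jog_arm --targets '[[[0.03,0.04,0.4],[0,0,0],0],[[0.03,0.04,0.8],[0,0,0],0],[[0.03,0.04,1.1],[0,0,0],0],[[0.03,0.04,1.3],[0,0,0],0],[[0.03,0.04,1.4],[0,0,0],0],[[0.03,0.04,1.45],[0,0,0],0],[[0.03,0.04,1.5],[0,0,0],0],[[0.03,0.04,1.5],[0,0,0],0]]'

```text
time: 9.8
tool_pos: [0.424, 0.2967, 0.0874]
tool_rot: [0.0, 0.76, 0.65, 0.0]
contact_force: [0.2, -0.2, -0.8]
gripper_width: 0.166
grasp_force: 58.6
```

```bash
python3 -c "
from h import *
go([*KP[0],.0855],-8.87)
"
```

```text
t 9.8 tcp [0.424  0.2967 0.0874] yawy -8.9 shift [-0.07 -0.    0.07] turn [ 0. -0. -0.] F [ 0.2 -0.2 -0.8] w 0.166 g 58.6
```

Emit:
jog_arm --targets '[[[0,0,0.05],[0,0,0],0],[[0,0,0.1],[0,0,0],0],[[0,0,0.1],[0,0,0],0]]'

```text
time: 10.18
tool_pos: [0.4242, 0.2967, 0.0855]
tool_rot: [0.0, 0.76, 0.65, 0.0]
contact_force: [-1.3, -0.7, 3.8]
gripper_width: 0.163
grasp_force: 59.2
```

Contact: the collar is on the plate. Releasing and rising.

Emit:
jog_arm --targets '[[[0,0,0],[0,0,0],25],[[0,0,0],[0,0,0],40],[[0,0,0],[0,0,0],60],[[0,0,0],[0,0,0],60],[[0,0,-0.5],[0,0,0],60],[[0,0,-1.5],[0,0,0],60],[[0,0,-3],[0,0,0],60],[[0,0,-5],[0,0,0],60]]'

```text
time: 11.18
tool_pos: [0.4233, 0.2963, 0.2106]
tool_rot: [-0.0, 0.76, 0.65, -0.001]
contact_force: [0.7, 0.3, -1.7]
gripper_width: 0.602
grasp_force: 0.0
```

```bash
python3 -c "
from h import *
go([*POST,.26],-8.87)
im,d=save('scene','s6'); C=cloud('scene',d)
m=(np.linalg.norm(C[...,:2]-KP[0],axis=-1)<.025)&(C[...,2]>.108)&(C[...,2]<.16)
print('pin z top',np.sort(C[m][:,2])[-6:],'med',np.median(C[m],0))
save('top','t6'); 
a=np.load('pics/top0.npz')['im'][170:260,140:320,::-1]; b=np.load('pics/s6.npz')['im'][140:240,190:410,::-1]
cv2.imwrite('pics/c6.png',cv2.resize(np.ascontiguousarray(b),None,fx=3.6,fy=3.6,interpolation=2))
"
```

```text
t 11.18 tcp [0.4233 0.2963 0.2106] yawy -8.9 shift [-12.39   6.95  -1.97] turn [-0.01  0.01 -0.  ] F [ 0.7  0.3 -1.7] w 0.602 g 0.0
pin z top [0.14438747 0.14443607 0.14454422 0.14464382 0.14582527 0.14693858] med [0.42881975 0.29402281 0.13105509]
```

View pics/c6.png

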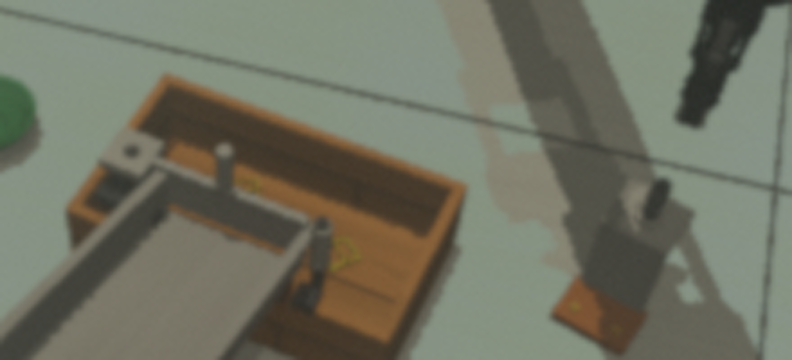

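Pin parked upright in the notch at crop (655,200), its top at z 0.144 as expected. The gate is shut, with the post at (225,160). Now to the post.

Emit:
jog_arm --targets '[[[0,0,-1],[0,0,0],60],[[-1.8,1,-1.2],[0,0,0],60],[[-3.8,2.1,-1.2],[0,0,0],60],[[-5.8,3.2,-1.2],[0,0,0],60],[[-7.8,4.3,-1.2],[0,0,0],60],[[-9.8,5.4,-1.2],[0,0,0],60],[[-11.6,6.5,-1.2],[0,0,0],60],[[-12.4,6.93,-1.2],[0,0,0],60]]'

```text
time: 12.28
tool_pos: [0.5477, -0.0387, 0.2399]
tool_rot: [-0.0, 0.761, 0.649, 0.0]
contact_force: [-0.1, 0.5, -1.0]
gripper_width: 0.6
grasp_force: 0.0
```

Emit:
jog_arm --targets '[[[0,0,0.4],[0,0,0],60],[[0,0,0.4],[0,0,0],60]]'

```text
time: 12.52
tool_pos: [0.5462, -0.0351, 0.2283]
tool_rot: [-0.001, 0.759, 0.651, -0.001]
contact_force: [-0.5, -0.5, 0.1]
gripper_width: 0.597
grasp_force: 0.0
```

```bash
python3 -c "
from h import *
go([.5465,-.0368,.139],-8.87)
im,d=grab_frame('scene'); C=cloud('scene',d)
tc=np.array(state()['tool_pos'])
Q=(C[...,:2]-tc[:2])@Y(-8.87); u=Q[...,0]*1000; v=Q[...,1]*1000; z=C[...,2]*1000
m=(abs(v)<16)&(abs(u)<45)&(z>240)&(z<275); f=m&(u>15); g=m&(u<-15)
for n,k in(('fingers+',f),('fingers-',g),('post',(abs(v)<16)&(abs(u)<16)&(z>172)&(z<209))): print(n,k.sum(),'u',np.percentile(u[k],[5,50,95]).round(1),'v',np.percentile(v[k],[5,50,95]).round(1),'z',z[k].min().round(),z[k].max().round())
"
```

```text
t 12.53 tcp [ 0.5462 -0.0351  0.2283] yawy -8.8 shift [-0.07  0.03  3.57] turn [-0.02 -0.01  0.01] F [-0.5 -0.5  0.1] w 0.597 g 0.0
fingers+ 12 u [27.2 32.6 37.4] v [-1.8  5.8  9.3] z 267.0 275.0
fingers- 17 u [-30.6 -26.6 -24.4] v [-8.9  1.2  9.5] z 266.0 274.0
post 52 u [-1.6  5.3  9. ] v [-6.1  0.1  4.1] z 173.0 208.0
```

Emit:
jog_arm --targets '[[[-0.05,0,1],[0,0,0],60],[[-0.05,0,2],[0,0,0],60],[[-0.05,0,3],[0,0,0],60],[[-0.05,0,3.5],[0,0,0],60],[[-0.05,0,3.5],[0,0,0],30],[[-0.05,0,3.5],[0,0,0],5],[[-0.05,0,3.5],[0,0,0],5],[[-0.05,0,3.5],[0,0,0],0]]'

```text
time: 13.58
tool_pos: [0.5479, -0.0375, 0.1438]
tool_rot: [0.001, 0.76, 0.65, 0.001]
contact_force: [-0.9, 2.7, 4.8]
gripper_width: 0.138
grasp_force: 58.6
```

Emit:
jog_arm --targets '[[[0,0,0],[0,0,0],0],[[0,0,0],[0,0,0],0]]'

```text
time: 13.82
tool_pos: [0.5479, -0.0375, 0.1438]
tool_rot: [0.001, 0.76, 0.65, 0.001]
contact_force: [-1.6, 2.3, 5.8]
gripper_width: 0.137
grasp_force: 58.8
```

Emit:
jog_arm --targets '[[[0.01,-0.3,0],[0,0,0.62],0],[[0.05,-0.59,0],[0,0,1.25],0],[[0.12,-0.88,0],[0,0,1.88],0],[[0.2,-1.16,0],[0,0,2.5],0],[[0.32,-1.44,0],[0,0,3.12],0],[[0.46,-1.7,0],[0,0,3.75],0],[[0.46,-1.7,0],[0,0,3.75],0]]'

```text
time: 14.7
tool_pos: [0.508, -0.0202, 0.1438]
tool_rot: [0.001, 0.902, 0.432, 0.001]
contact_force: [0.2, -0.7, 5.4]
gripper_width: 0.14
grasp_force: 59.1
```

```bash
python3 -c "
from h import *
s=state(); d=(np.array(s['tool_pos'])[:2]-HIN)@Y(ST[1])*1000
print('r',np.hypot(*d),'angle',np.degrees(np.arctan2(-d[0],-d[1])))
go([*(HIN+Y(ST[1])@(.085*np.array([-.866,-.5]))),.1438],-68.87)"
```

```text
r 85.44993286315916 angle 28.909769137764034
t 14.7 tcp [ 0.508  -0.0202  0.1438] yawy -38.8 shift [ 0.47 -1.76 -0.  ] turn [ 0.02 -0.01  3.75] F [ 0.2 -0.7  5.4] w 0.14 g 59.1
```

Emit:
jog_arm --targets '[[[0.01,-0.3,0],[0,0,0.62],0],[[0.05,-0.6,0],[0,0,1.25],0],[[0.12,-0.9,0],[0,0,1.88],0],[[0.2,-1.18,0],[0,0,2.5],0],[[0.32,-1.47,0],[0,0,3.12],0],[[0.47,-1.74,0],[0,0,3.75],0],[[0.47,-1.74,0],[0,0,3.75],0],[[0.47,-1.74,0],[0,0,3.75],0]]'

```text
time: 15.7
tool_pos: [0.4813, 0.0154, 0.1438]
tool_rot: [0.002, 0.983, 0.184, 0.001]
contact_force: [-1.4, -2.4, 6.6]
gripper_width: 0.145
grasp_force: 59.3
```

```bash
python3 -c "
from h import *
s=state(); d=(np.array(s['tool_pos'])[:2]-HIN)@Y(ST[1])*1000
print('r',np.hypot(*d),'angle',np.degrees(np.arctan2(-d[0],-d[1])))
go([*(HIN+Y(ST[1])@(.085*np.array([-.866,-.5]))),.1438],-68.87)
for n in('scene','top'):
    im,dd=save(n,n[0]+'8',crop=(190,110,390,250),scale=4); C=cloud(n,dd); L=(C[...,:2]-HIN)@Y(ST[1])*1000; z=C[...,2]
    r=np.hypot(L[...,0],L[...,1]); a=np.degrees(np.arctan2(-L[...,0],-L[...,1]))
    m=(abs(z-.16)<.004)&(r>20)&(r<155)&(a>20)&(a<100)
    if m.sum()>5:
        vx,vy,x0,y0=cv2.fitLine(L[m].astype(np.float32),cv2.DIST_HUBER,0,.01,.01).ravel(); print(n,m.sum(),'line ang',np.degrees(np.arctan2(vx,vy))%180,'pt',x0,y0,'a',np.percentile(a[m],[10,50,90]))
"
```

```text
r 85.21162970899171 angle 59.119815539966936
t 15.7 tcp [0.4813 0.0154 0.1438] yawy -68.8 shift [ 0.01 -0.05  0.  ] turn [ 0.02 -0.01  0.01] F [-1.4 -2.4  6.6] w 0.145 g 59.3
scene 61 line ang 63.587242 pt -58.015724 -34.42587 a [53.95604395 58.53985285 62.93428682]
top 31 line ang 69.27252 pt -119.79324 -69.223755 a [58.35613318 60.07941242 62.85671669]
```

View pics/s8.png

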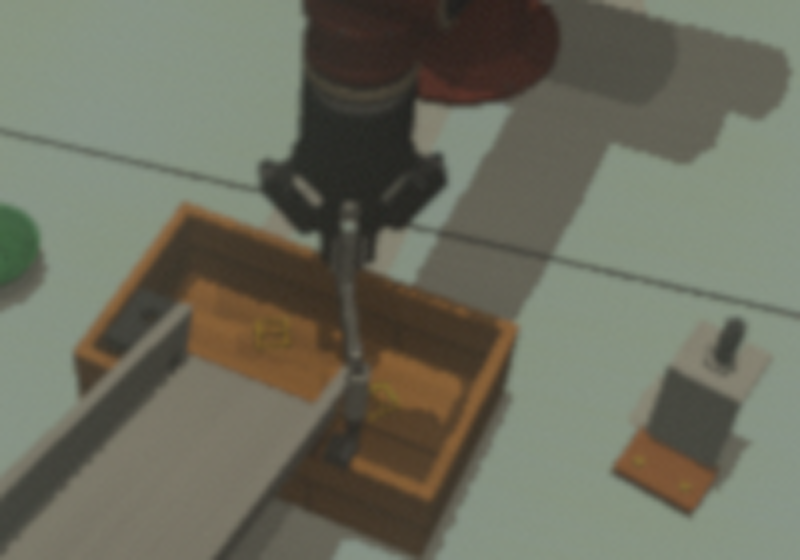

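Scene crop: the gate is open with its post in the fingers at (345,250) and the hinge at (355,370). The pin is still parked at (735,340). The gate is at about 59.5°, so a tiny trim and settle follow, then I hand in.

Emit:
jog_arm --targets '[[[0.01,-0.03,0],[0,0,0.05],0],[[0.01,-0.03,0],[0,0,0.05],0],[[0.01,-0.03,0],[0,0,0.05],0],[[0.01,-0.03,0],[0,0,0.05],0],[[0.01,-0.03,0],[0,0,0.05],0],[[0.01,-0.03,0],[0,0,0.05],0]]'

```text
time: 16.55
tool_pos: [0.4811, 0.0159, 0.1438]
tool_rot: [0.002, 0.984, 0.18, 0.0]
contact_force: [-2.9, -4.3, 7.8]
gripper_width: 0.141
grasp_force: 59.3
```

```bash
python3 -c "
from h import *
s=state(); d=(np.array(s['tool_pos'])[:2]-HIN)@Y(ST[1])*1000
print('angle',np.degrees(np.arctan2(-d[0],-d[1])),s['gripper_width'],s['grasp_force'],np.round(s['joint_vel'],3))
print(job_done())"
```

```text
angle 59.509308659518915 0.14051576545156916 59.34441089630127 [-0.002  0.    -0.001 -0.002  0.    -0.   ]
the job is handed in; nothing more can be done
None
```

I parked the pin in the keeper notch and let go of it with the gate still shut, then swung the gate open and handed in at 16.6 s still gripping the post at rest; it measured 59.5°, which I put at about 60° after correcting for where I gripped the post.

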